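# Unscrew the food jar's stopper

### The job

Open the steel food jar: unscrew its stopper with several turns of the hand, letting it climb gently without forcing the thread, feel with a light pull for the place where its release slots let it go, keep hold of it as it comes free and lift it straight out. Then stand it upright, knob up, in the middle of the small saucer, set down gently; do not let it touch the worktop, and leave everything else on the worktop where it is.

Things in the scene. Friction and masses are not known exactly. Their poses are not given: they have to be found in the camera images.
- stopper_knob (a point): Round ribbed black knob of the jar's screw stopper, 44 mm diameter, 32 mm tall, to be gripped. This point: on its axis (z, up) at the knob's mid-height, 16 mm above the top of the thin flange below it (56 mm diameter, 5 mm thick, lying on the jar's rim when closed).
- stopper_foot (a point): Centre of the flat underside of the stopper's stem, 59 mm below point stopper_knob, on which it can stand upright. The grey stem is 36 mm diameter and 38 mm long (foot to flange), with two small side lugs (46 mm across) 16 mm above the foot that run in the thread inside the jar's neck.
- stopper: The whole stopper, one loose rigid piece, 75 mm tall, 0.1 to 0.16 kg; origin at its foot. It loosens anticlockwise seen from above and climbs as it turns, roughly 2 to 3 mm per radian, with 1 to 2 mm of axial play. Somewhere between 2.9 and 5.8 rad from closed (it differs from jar to jar) its lugs come under two release slots, and there it lifts straight out without resistance.
- jar_mouth (a point): Centre of the jar's mouth at rim height, 115 mm above the worktop, z up; 49 mm bore, coarse right-handed thread inside with hidden release slots. The slots let the lugs pass over only about 0.4 rad of turn; elsewhere an upward pull meets a hard stop, and about 0.4 rad past the slots the turn ends at a stop (then turn back). Keeping the stopper from climbing as it turns also loads the thread.
- jar: Upright steel food jar, 92 mm diameter, 76 mm at the neck, 115 mm tall, held fast in a rubber collar (108 mm diameter, 16 mm high) on the worktop: it neither turns nor shifts. Origin at the centre of its underside. Its thread stands up to 40 N.
- saucer_floor (a point): Centre of the flat inner floor (84 mm across) of the small white saucer, 5 mm above the worktop.
- saucer: The small white saucer, loose, 0.35 kg, 120 mm across the rim, 12 mm high; origin at the centre of its underside.
- lunchbox: pink two-tier lunchbox, 112 x 172 x 112 mm high, bystander; origin at the centre of its underside
- fork: steel fork lying flat, 195 mm long, 24 mm wide, 4 mm thick, between jar and saucer, bystander; origin at the centre of its underside
- snack_cup: orange plastic snack cup with a flap lid, 78 mm across, 90 mm high, bystander; origin at the centre of its underside
- mug: white mug, 80 mm across, 85 mm high, bystander; origin at the centre of its underside
- spice_jar: small closed spice jar, 48 mm across, 90 mm high, bystander; origin at the centre of its underside
- spoon: spoon lying flat, bystander; origin at the centre of its underside
- chopstick0: bamboo chopstick lying flat, 220 mm long, 7 mm thick, bystander; origin at the centre of its underside
- chopstick1: the other chopstick of the pair, bystander; origin at the centre of its underside
Mind the look-alikes: they are no part of the job. Leave any blue or yellow look-alike of the stopper alone. Of the things that look like the saucer, the smaller one is meant.

How it is judged:
By the outcome, as a careful person would: the job done as asked, in the order asked, and still so for the second after the job is handed in, with the robot touching nothing.
It also fails if it takes over 72 s, if anything falls off the work surface, if the arm or the gripper's body presses on something with over 40 N, if the wrist force passes 120 N, or if a joint passes its speed limit or range.

### The arm

A 7-joint arm with a two-finger parallel gripper is mounted at the origin on the work surface. World frame = base frame: x ahead of the robot, y to its left, z up, the work surface at z = 0. Lengths are in m, angles in rad, forces in N, time in s.
With the tool pointing down it reaches from about 0.4 to 0.875 m from the base axis. Payload 6.5 kg.
Tool frame: the origin (TCP) lies midway between the tips of the shut fingers; the grasp point (between the pads) lies 19 mm behind it (manip.grip_point_offset is the z of the grasp point in the tool frame, in m); z points along the fingers, y is the line along which they close (so a half turn about z gives the same grasp; the last joint's range is limited). The gripper opens to 88 mm and grips with 3 to 60 N. Pads are 18 mm wide; open, the fingers measure 123 mm over their backs; the gripper's body (75 mm by 187 mm) begins 45 mm behind the grasp point.
Start: joints at [1.151, 0.536, -0.004, 1.538, 0.003, 1.067, -0.071], TCP at [0.225, -0.61, 0.216] pointing down, gripper open.
Joint ranges: [-2.7, 2.7], [-0.37, 2.16], [-1.27, 1.26], [0.24, 2.4], [-1.31, 4.45], [0.19, 1.91], [-2.76, 2.76]. Speed limits (rad/s): [2.39, 2.39, 3.14, 3.14, 3.14, 3.14, 3.14].

### API

Orientations are given as a rotation vector (axis times angle).
In Python, from plant import manip, eyes, finder gives the robot as it stands.
- The arm moves only by the tool jog_arm, never from a script. Its argument "plan" is a list of rows, each a list of 3 entries, a list of its own where there are three numbers: the turn, a rotation vector about the tool's x, y, z in degrees, then the shift along the tool's x, y, z in cm, then the gripper command: -1 is fully open, 1 is shut, values between are in proportion. A call has 1 to 12 rows; each row shifts and turns the commanded pose from where the row before left it, along the tool's axes as they then stand; what a row does not reach is not made up. A row lasts 1/10 s, in which the tool goes at most 50 mm and 8.59 degrees, less where a joint would pass 70% of its speed; a pose out of reach is approached as far as the arm can. A call with a gripper value outside its range is refused whole. The fingers move at their own pace and stop on an object; "squeeze" is the grip in N (left out, the last holds). Time passes only in rows, so rows that do not move let the fingers close. It gives the time, the measured TCP pose, the force, the opening and the grip force at its end, in the units of the state.
- manip.state(): the state, without advancing time (a new reading comes with each control period).
- eyes.capture(name): name is "side" or "top"; returns the picture (480x640x3 uint8, red, green, blue); there is no depth.
- eyes.camera_info(name): a dict with "mtx" (3x3 intrinsics, pixels), "pose" (4x4, takes a point from camera to world coordinates). Camera axes: x right, y up, looking along -z (the intrinsics and any distortion apply to the point x, -y, -z); pixel columns grow to the right and rows downward; lengths in m; the calibration is good to about 2 mm. A picture is of the moment at which its call begins. camera_info takes no time and is no camera call.
- manip.sign_off(): hands the job in; it is judged then, once.
Trained networks look in the newest picture that a camera, given by its name, has taken for a name from the list of things; names that differ only in an ending like _2 or _b are one class to them, and where a whole thing is asked for, a point or a joint stands for the part that bears it (a point fixed in the world has none). Each returns a list of dicts, best first, with "p" (0 to 1); they miss things now and then, are a little off and sometimes report something else, mostly with a low value. They report only what shows in the picture. A call takes as long as a camera call. They do not tell look-alikes from the thing itself.
- finder.search_frame(query, camera): "pixel" ([column, row] in pixels, amid what is visible of it).
- finder.outline_of(query, camera): "mask" (480x640 bool, what is visible of it) and "pixel" ([column, row] in pixels, amid what is visible of it).
The state is a dict: "t": time; "qpos": joint angles; "joint_vel": joint speeds; "joint_efforts": joint torques, N m; "tcp_pos": TCP position; "tcp_rot": TCP orientation; "contact_force": force on the tool from outside, world axes, zero at the start; "torque": the same for the moment, N m; "finger_gap": finger opening in m; "gripper_force": force on a finger pad.
Only numpy, scipy, OpenCV 4.12 (cv2) and the standard library are available. Lean on these libraries where they do the work, as an engineer would, in place of code of your own. Each camera call takes 0.05 s, during which the arm holds its last target. There are 200 camera calls.

## Working session

There is one attempt and no reset: what is moved stays moved. The work goes in short steps, Python scripts to look and compute and a tool call to move; the robot and the scene stay as the last step left them, time stands still between calls to the robot, and variables do not carry over. Pictures are saved under pics/ and viewed, at most 12 in all, crops included, and the job is handed in when it is done.

Besides the shell and the picture viewer there is one more tool, called after ">>>" in YAML: its name, and indented under it one key for each argument. jog_arm: Moves the arm, as the interface text tells. Its arguments: {"type":"object","properties":{"plan":{"type":"array"},"squeeze":{"type":"number"}},"required":["plan"]}

```bash
mkdir -p pics; cat > h.py <<'E'
import numpy as np, cv2
from plant import manip, eyes, finder
def shot(cam,name):
    im=eyes.capture(cam); cv2.imwrite(f'pics/{name}.png',im[:,:,::-1]); return im
def ray(cam,px):
    i=eyes.camera_info(cam); K=np.array(i['mtx'],float); T=np.array(i['pose'],float)
    d=cv2.undistortPoints(np.array([[px]],float),K,np.array(i['dist']) if 'dist' in i else None)[0,0]
    return T[:3,3], T[:3,:3]@np.array([d[0],-d[1],-1])
def atz(cam,px,z):
    o,d=ray(cam,px); return o+d*(z-o[2])/d[2]
def proj(cam,p):
    i=eyes.camera_info(cam); T=np.array(i['pose'],float); c=T[:3,:3].T@(np.array(p)-T[:3,3])
    q=np.array(i['mtx'])@np.array([c[0],-c[1],-c[2]]); return q[:2]/q[2]
E
python3 - <<'E'
from h import *
for c in('top','side'):
    shot(c,c+'0'); i=eyes.camera_info(c); print(c,i.keys(),np.round(i['pose'],3).tolist(),np.round(i['mtx'],1).tolist())
    for q,z in(('stopper_knob',.136),('saucer',.008),('jar',.115),('stopper',.12)):
        for r in finder.outline_of(q,c)[:4]:
            print(q,round(r['p'],2),np.round(r['pixel']),r['mask'].sum(),np.round(atz(c,r['pixel'],z),3))
print(manip.state())
E
```

```text
top dict_keys(['mtx', 'pose']) [[-0.029, 0.993, -0.117, 0.442], [-0.999, -0.034, -0.039, -0.015], [-0.042, 0.116, 0.992, 1.006], [0.0, 0.0, 0.0, 1.0]] [[505.4, 0.0, 326.9], [0.0, 505.4, 239.5], [0.0, 0.0, 1.0]]
stopper_knob 0.93 [429. 317.] 729 [ 0.407 -0.15   0.136]
stopper_knob 0.84 [448. 243.] 774 [ 0.532 -0.189  0.136]
stopper_knob 0.68 [401. 175.] 682 [ 0.654 -0.114  0.136]
saucer 0.91 [250. 343.] 5191 [0.361 0.181 0.008]
saucer 0.79 [239. 232.] 2639 [0.58  0.201 0.008]
saucer 0.4 [432. 254.] 1770 [ 0.523 -0.183  0.008]
jar 0.84 [432. 256.] 1803 [ 0.512 -0.163  0.115]
stopper 0.98 [405. 174.] 659 [ 0.658 -0.123  0.12 ]
stopper 0.95 [451. 241.] 813 [ 0.537 -0.198  0.12 ]
stopper 0.7 [432. 320.] 659 [ 0.401 -0.157  0.12 ]
stopper 0.46 [473. 138.] 2111 [ 0.72  -0.247  0.12 ]
side dict_keys(['mtx', 'pose']) [[-0.862, 0.305, -0.404, 0.216], [-0.506, -0.485, 0.714, 0.59], [0.022, 0.82, 0.572, 0.586], [0.0, 0.0, 0.0, 1.0]] [[459.4, 0.0, 317.2], [0.0, 459.4, 232.5], [0.0, 0.0, 1.0]]
stopper_knob 0.93 [294. 210.] 747 [ 0.605 -0.01   0.136]
stopper_knob 0.72 [376. 184.] 538 [ 0.52  -0.185
[... 581 characters left out ...]
.5, 'qpos': array([ 1.15081084,  0.53643643, -0.00439965,  1.53795423,  0.00261655,
        1.06728258, -0.07120097]), 'joint_vel': array([ 0.001068  , -0.00091221,  0.0002817 , -0.00136289, -0.00137437,
        0.00026246, -0.00190934]), 'joint_efforts': array([-9.86621380e-04, -5.70466304e+01,  9.89085473e-01, -2.51706719e+01,
       -5.61771251e-02,  1.18027255e-02, -2.21453831e-05]), 'tcp_pos': array([ 0.22517367, -0.60971247,  0.21587108]), 'tcp_rot': array([-3.09249576e+00, -5.52887396e-01,  9.46454134e-05]), 'contact_force': array([-0.34557497,  0.2875868 ,  0.14254625]), 'torque': array([-0.03736751, -0.01011107,  0.00621457]), 'gripper_force': 0.0, 'finger_gap': 0.08825802465033389}
```

View pics/top0.png

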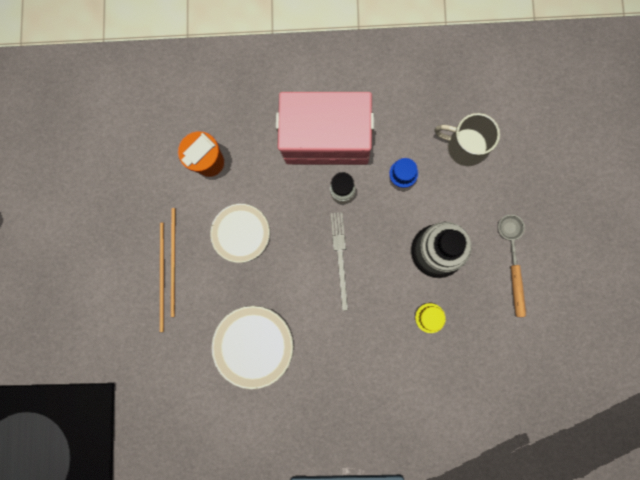

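View pics/side0.png

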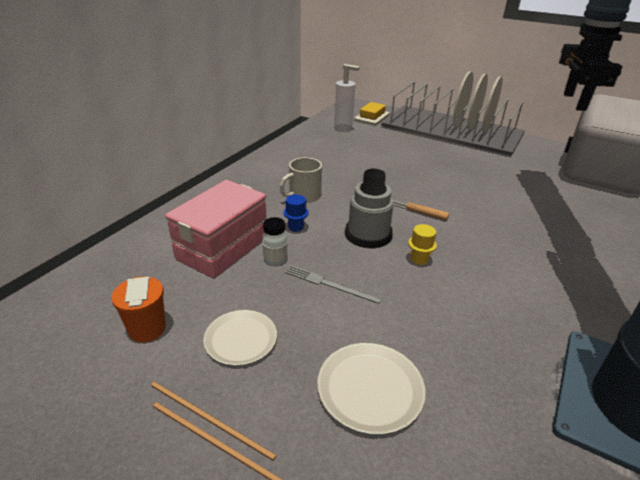

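Knob candidates in the top picture are black on the jar (452,242), blue (404,172), yellow (431,319) and the spice jar's black lid (343,184). I choose the black one on the jar. The saucers are at (240,232), the smaller, and (252,347); I choose the smaller.

```bash
python3 - <<'E'
from h import *
from scipy.optimize import least_squares
im=cv2.imread('pics/top0.png'); s=cv2.imread('pics/side0.png')
a=cv2.resize(im[200:290,400:490],(400,400),interpolation=2); b=cv2.resize(s[150:260,325:435],(400,400),interpolation=2)
cv2.imwrite('pics/crop.png',np.hstack([a,b]))
def blob(g,x0,x1,y0,y1,th):
    m=(g[y0:y1,x0:x1].max(2)<th).astype(np.uint8); n,l,st,c=cv2.connectedComponentsWithStats(m); 
    k=1+np.argmax(st[1:,4]); return c[k]+[x0,y0],st[k]
print(blob(im,436,470,224,262,25),blob(s,355,395,165,192,30))
def whites(g,x0,x1,y0,y1):
    m=(g[y0:y1,x0:x1].min(2)>135).astype(np.uint8); c=max(cv2.findContours(m,0,2)[0],key=cv2.contourArea)
    e=cv2.fitEllipse(cv2.convexHull(c)); return np.array(e[0])+[x0,y0],e[1]
for c,g,bx in(('top',im,(200,280,195,270)),('side',s,(195,285,300,370))):
    p,ax=whites(g,*bx); print('saucer',c,p,ax,atz(c,p,.012))
for c in('top','side'): print(proj(c,[.53,-.187,.136]),proj(c,[.53,-.187,.152]))
from scipy.spatial.transform import Rotation as R
print(R.from_rotvec(manip.state()['tcp_rot']).as_matrix().round(3))
E
```

```text
(array([444.37368421, 246.45263158]), array([  0,   6,  27,  28, 190], dtype=int32)) (array([368.56842105, 180.43157895]), array([  6,   5,  17,  22, 190], dtype=int32))
saucer top [239.09197235 232.36236572] (59.068626403808594, 61.06230926513672) [0.57950805 0.19896237 0.012     ]
saucer side [239.61792374 336.62463379] (54.220855712890625, 74.20933532714844) [0.57848338 0.19915432 0.012     ]
[447.09572877 243.82176458] [448.93653329 242.80144025]
[372.2559483  182.04334073] [372.97304437 175.06578706]
[[ 0.938  0.346 -0.   ]
 [ 0.346 -0.938  0.   ]
 [-0.    -0.    -1.   ]]
```

View pics/crop.png

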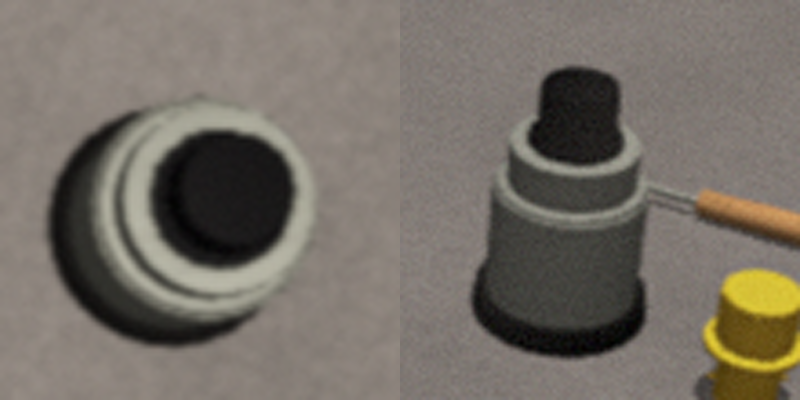

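The crop confirms the black knob on the steel jar. Its top is centred at about (453,243) in the top picture and (374.5,173) in the side picture.

```bash
python3 - <<'E'
from h import *
print(atz('top',[452.9,243.2],.152),atz('side',[374.5,173],.152),atz('side',[374.5,173],.147))
m=finder.outline_of('jar','top')
im=cv2.imread('pics/top0.png')[200:290,400:490]
g=cv2.GaussianBlur(im,(3,3),0).max(2)
for t in(22,28,34,40):
    b=(g<t).astype(np.uint8); print(t,b.sum())
c=cv2.HoughCircles(cv2.resize(im[:,:,1],None,fx=4,fy=4,interpolation=2),3,1,80,param1=60,param2=15,minRadius=44,maxRadius=62)
print(None if c is None else c[0,:4]/4+[400,200,0])
for z,r in((.115,.038),(.152,.022)): 
  print(proj('top',[.53,-.192,z]), 505*r/(1.006-z))
from scipy.spatial.transform import Rotation as R
E
```

```text
[ 0.52910229 -0.19356481  0.152     ] [ 0.53114419 -0.19692381  0.152     ] [ 0.53476782 -0.20598437  0.147     ]
22 153
28 628
34 842
40 939
[[451.125      244.375       15.07499981]]
[447.64956777 245.01007539] 21.53759820426487
[451.93130146 242.70133181] 13.009367681498828
```

>>> jog_arm:
  plan:
    - [[0, 0, 0], [3.58, -2.37, 0], -1]
    - [[0, 0, 0], [3.58, -2.37, 0], -1]
    - [[0, 0, 0], [3.58, -2.37, 0], -1]
    - [[0, 0, 0], [3.58, -2.37, 0], -1]
    - [[0, 0, 0], [3.58, -2.37, 0], -1]
    - [[0, 0, 0], [3.58, -2.37, 0], -1]
    - [[0, 0, 0], [3.58, -2.37, 0], -1]
    - [[0, 0, 0], [3.58, -2.37, 0], -1]
    - [[0, 0, 0], [3.58, -2.37, 0], -1]
    - [[0, 0, 0], [3.58, -2.37, 0], -1]
    - [[0, 0, 0], [3.58, -2.37, 0], -1]
    - [[0, 0, 0], [3.58, -2.37, 0], -1]

```text
t: 1.75
tcp_pos: [0.5305, -0.1927, 0.2162]
tcp_rot: [3.092, 0.552, 0.001]
contact_force: [0.7, -1.4, 0.2]
finger_gap: 0.088
gripper_force: 0.0
```

```bash
cat >> h.py <<'E'
from scipy.spatial.transform import Rotation as R
def to(p,show=True):
    s=manip.state(); M=R.from_rotvec(s['tcp_rot']).as_matrix()
    print('tool shift cm',(M.T@(np.array(p)-s['tcp_pos'])*100).round(2),'yaw(x axis) deg',np.degrees(np.arctan2(M[1,0],M[0,0])).round(1),'tilt',M[:,2].round(4))
    print({k:np.round(s[k],4).tolist() for k in('t','qpos','tcp_pos','contact_force','torque','gripper_force','finger_gap')})
E
python3 -c "
from h import *
to([.530,-.194,.185])"
```

```text
tool shift cm [-0.1   0.1   3.12] yaw(x axis) deg 20.3 tilt [ 4.e-04 -3.e-04 -1.e+00]
{'t': 1.75, 'qpos': [0.4039, 0.3975, -0.1743, 1.7621, 0.0807, 0.9884, -1.0188], 'tcp_pos': [0.5305, -0.1927, 0.2162], 'contact_force': [0.6711, -1.4178, 0.1594], 'torque': [-0.0713, 0.0316, 0.0094], 'gripper_force': 0.0, 'finger_gap': 0.088}
```

>>> jog_arm:
  plan:
    - [[0, 0, 8], [0, 0, 0.6], -1]
    - [[0, 0, 8], [0, 0, 0.6], -1]
    - [[0, 0, 8], [0, 0, 0.6], -1]
    - [[0, 0, 8], [0, 0, 0.6], -1]
    - [[0, 0, 8], [0, 0, 0.6], -1]
    - [[0, 0, 8], [0, 0, 0], -1]
    - [[0, 0, 8], [0, 0, 0], -1]
    - [[0, 0, 8], [0, 0, 0], -1]
    - [[0, 0, 8], [0, 0, 0], -1]
    - [[0, 0, 8], [0, 0, 0], -1]
    - [[0, 0, 8], [0, 0, 0], -1]
    - [[0, 0, 0], [0, 0, 0], -1]

```text
t: 2.95
tcp_pos: [0.5297, -0.194, 0.186]
tcp_rot: [2.608, -1.752, 0.0]
contact_force: [-0.8, 0.5, 0.2]
finger_gap: 0.0882
gripper_force: 0.0
```

```bash
python3 -c "
from h import *
to([.530,-.194,.125])
im=shot('side','side1'); t=shot('top','top1')
cv2.imwrite('pics/c1.png',np.hstack([cv2.resize(im[110:230,310:430],(400,400),interpolation=2),cv2.resize(t[190:310,380:500],(400,400),interpolation=2)])[:,:,::-1])"
```

```text
tool shift cm [ 0.01 -0.03  6.1 ] yaw(x axis) deg -67.8 tilt [-0.e+00 -3.e-04 -1.e+00]
{'t': 2.95, 'qpos': [0.1497, 0.4268, 0.1576, 1.8064, -0.0817, 0.9146, -2.4107], 'tcp_pos': [0.5297, -0.194, 0.186], 'contact_force': [-0.8141, 0.4983, 0.1849], 'torque': [0.084, -0.0304, 0.0278], 'gripper_force': 0.0, 'finger_gap': 0.0882}
```

View pics/c1.png

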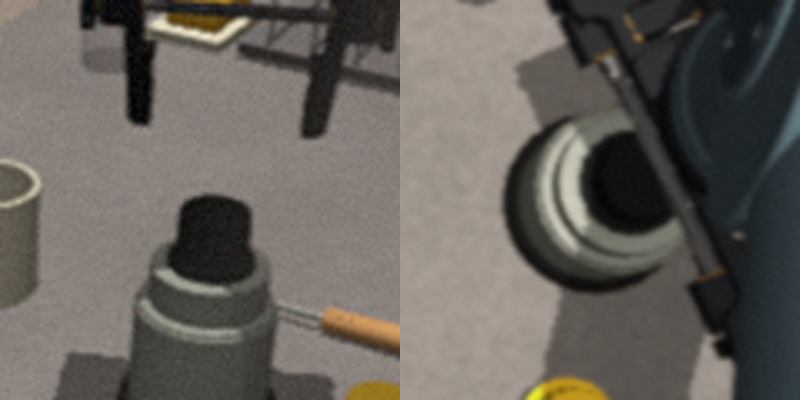

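The fingers straddle the black knob. In the left crop the knob is at (215,210) and the fingertips are at (140,122) and (315,135). I descend now.

>>> jog_arm:
  plan:
    - [[0, 0, 0], [0, 0, 1], -1]
    - [[0, 0, 0], [0, 0, 1], -1]
    - [[0, 0, 0], [0, 0, 1], -1]
    - [[0, 0, 0], [0, 0, 1], -1]
    - [[0, 0, 0], [0, 0, 1], -1]
    - [[0, 0, 0], [0, 0, 0.6], -1]
    - [[0, 0, 0], [0, 0, 0.4], -1]
    - [[0, 0, 0], [0, 0, 0], -1]

```text
t: 3.85
tcp_pos: [0.5294, -0.194, 0.1254]
tcp_rot: [2.608, -1.75, -0.001]
contact_force: [1.0, -0.4, 0.0]
finger_gap: 0.0882
gripper_force: 0.0
```

```bash
python3 -c "
from h import *
to([.530,-.195,.126]); print(proj('side',[.5297,-.194,.186]))
im=shot('side','side2')
cv2.imwrite('pics/c2.png',cv2.resize(im[130:220,330:420],(500,500),interpolation=2)[:,:,::-1])"
```

```text
tool shift cm [ 0.11 -0.02 -0.06] yaw(x axis) deg -67.7 tilt [-8.e-04  2.e-04 -1.e+00]
{'t': 3.85, 'qpos': [0.1623, 0.5091, 0.1432, 1.8496, -0.098, 0.7905, -2.3961], 'tcp_pos': [0.5294, -0.194, 0.1254], 'contact_force': [1.0279, -0.4381, 0.0085], 'torque': [0.1355, -0.0021, 0.0476], 'gripper_force': 0.0, 'finger_gap': 0.0882}
[376.14602726 158.50306095]
```

View pics/c2.png

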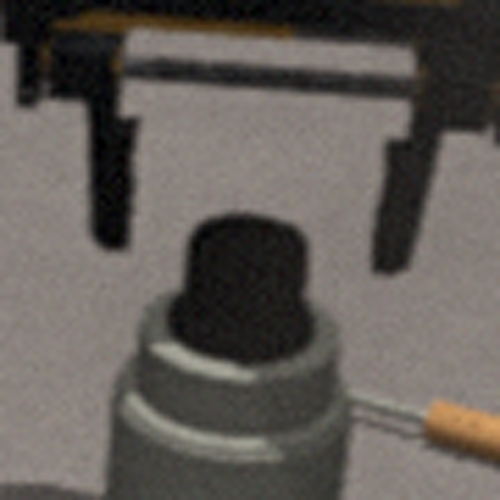

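The open tips sit about 10 px higher than the TCP projection, at about z 0.147. The fingers swing in an arc when they open, so I part-close them to see where the tips go.

>>> jog_arm:
  plan:
    - [[0, 0, 0], [0.1, 0, 0], -0.25]
    - [[0, 0, 0], [0, 0, 0], -0.25]
    - [[0, 0, 0], [0, 0, 0], -0.25]
    - [[0, 0, 0], [0, 0, 0], -0.25]
    - [[0, 0, 0], [0, 0, 0], -0.25]
  squeeze: 12

```text
t: 4.4
tcp_pos: [0.5301, -0.195, 0.126]
tcp_rot: [-2.609, 1.75, -0.0]
contact_force: [0.7, 0.2, -0.3]
finger_gap: 0.0551
gripper_force: 0.0
```

```bash
python3 -c "
from h import *
to([.530,-.195,.126]); s=manip.state(); M=R.from_rotvec(s['tcp_rot']).as_matrix()
for dz in (0,.01,.02):
  print(dz,[((proj('side',s['tcp_pos']+M[:,1]*k+[0,0,dz])-[330,130])*500/90).round() for k in(.028,-.028)])
im=shot('side','side3')
cv2.imwrite('pics/c3.png',cv2.resize(im[130:220,330:420],(500,500),interpolation=2)[:,:,::-1])"
```

```text
tool shift cm [-0.    0.01 -0.  ] yaw(x axis) deg -67.7 tilt [ 1.e-04 -0.e+00 -1.e+00]
{'t': 4.4, 'qpos': [0.1636, 0.5092, 0.1434, 1.8475, -0.0981, 0.7915, -2.3947], 'tcp_pos': [0.5301, -0.195, 0.126], 'contact_force': [0.6699, 0.1699, -0.2642], 'torque': [0.1386, -0.0454, -0.005], 'gripper_force': 0.0, 'finger_gap': 0.0551}
0 [array([317., 311.]), array([166., 297.])]
0.01 [array([320., 287.]), array([168., 274.])]
0.02 [array([323., 263.]), array([170., 250.])]
```

View pics/c3.png

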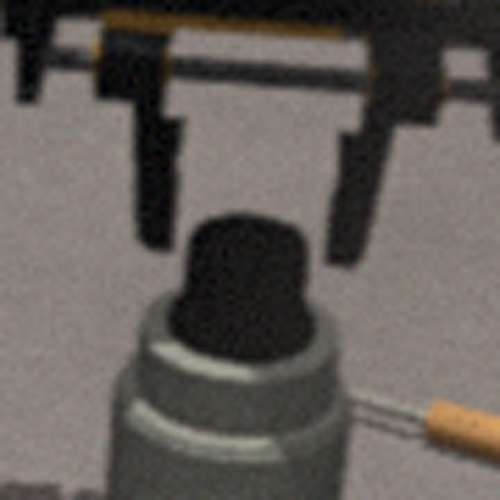

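>>> jog_arm:
  plan:
    - [[0, 0, 0], [0, 0, 0], 0.1]
    - [[0, 0, 0], [0, 0, 0], 0.1]
    - [[0, 0, 0], [0, 0, 0], 0.1]
    - [[0, 0, 0], [0, 0, 0], 0.1]
  squeeze: 4

```text
t: 4.85
tcp_pos: [0.5301, -0.195, 0.1259]
tcp_rot: [2.609, -1.75, 0.0]
contact_force: [-0.3, -0.1, -0.9]
finger_gap: 0.0438
gripper_force: 4.0
```

```bash
python3 -c "
from h import *
print(manip.grip_point_offset)
to([.530,-.195,.126])
for z in(.2,.25,.3): print(z,proj('top',[.53,-.194,z]))
im=shot('side','side4'); t=shot('top','top4')
cv2.imwrite('pics/c4.png',np.hstack([cv2.resize(im[130:220,330:420],(400,400),interpolation=2),cv2.resize(t[190:310,380:500],(400,400),interpolation=2)])[:,:,::-1])"
```

```text
-0.0187
tool shift cm [-0.    0.   -0.01] yaw(x axis) deg -67.7 tilt [ 0. -0. -1.]
{'t': 4.85, 'qpos': [0.1636, 0.5094, 0.1434, 1.8475, -0.0981, 0.7915, -2.3947], 'tcp_pos': [0.5301, -0.195, 0.1259], 'contact_force': [-0.3497, -0.1031, -0.8563], 'torque': [0.1087, -0.0326, -0.034], 'gripper_force': 4.0, 'finger_gap': 0.0438}
0.2 [459.33943125 239.34883629]
0.25 [466.64309748 235.45293137]
0.3 [474.97673555 231.00762123]
```

View pics/c4.png

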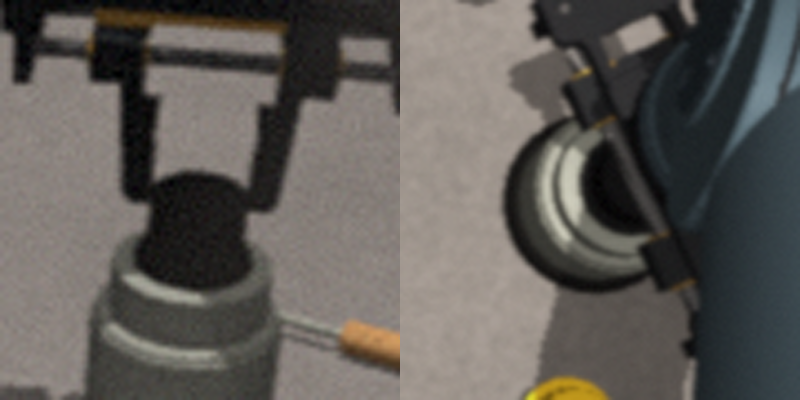

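Contact at a gap of 43.8 mm with almost no lateral force, so the hand is centred. The tips hold only the upper ~8 mm of the knob (left crop, about (150,195) and (260,205)), so I open slightly and go lower, watching the force.

>>> jog_arm:
  plan:
    - [[0, 0, 0], [0, 0, 0], -0.15]
    - [[0, 0, 0], [0, 0, 0], -0.15]
    - [[0, 0, 0], [0, 0, 0.2], -0.15]
    - [[0, 0, 0], [0, 0, 0.2], -0.15]
    - [[0, 0, 0], [0, 0, 0], -0.15]

```text
t: 5.45
tcp_pos: [0.5298, -0.1949, 0.1215]
tcp_rot: [2.609, -1.75, -0.001]
contact_force: [0.3, 0.2, 0.5]
finger_gap: 0.0505
gripper_force: 0.0
```

>>> jog_arm:
  plan:
    - [[0, 0, 0], [0, 0, 0.1], -0.15]
    - [[0, 0, 0], [0, 0, 0.1], -0.15]
    - [[0, 0, 0], [0, 0, 0], -0.15]

```text
t: 5.75
tcp_pos: [0.5299, -0.195, 0.1197]
tcp_rot: [2.609, -1.75, -0.0]
contact_force: [-0.3, 0.1, -0.7]
finger_gap: 0.051
gripper_force: 0.0
```

>>> jog_arm:
  plan:
    - [[0, 0, 0], [0, 0, 0.1], -0.15]
    - [[0, 0, 0], [0, 0, 0.1], -0.15]
    - [[0, 0, 0], [0, 0, 0], -0.15]

```text
t: 6.05
tcp_pos: [0.5299, -0.195, 0.1178]
tcp_rot: [2.609, -1.75, -0.0]
contact_force: [-0.8, -0.2, -0.2]
finger_gap: 0.0506
gripper_force: 0.0
```

>>> jog_arm:
  plan:
    - [[0, 0, 0], [0, 0, 0.1], -0.15]
    - [[0, 0, 0], [0, 0, 0.1], -0.15]
    - [[0, 0, 0], [0, 0, 0.1], -0.15]
    - [[0, 0, 0], [0, 0, 0], -0.15]

```text
t: 6.45
tcp_pos: [0.5299, -0.195, 0.1147]
tcp_rot: [2.609, -1.75, -0.0]
contact_force: [1.1, 0.8, 0.3]
finger_gap: 0.0507
gripper_force: 0.0
```

```bash
python3 -c "
from h import *
to([.530,-.195,.112])
im=shot('side','side5')
cv2.imwrite('pics/c5.png',cv2.resize(im[130:220,330:420],(500,500),interpolation=2)[:,:,::-1])"
```

```text
tool shift cm [ 0.   -0.01  0.27] yaw(x axis) deg -67.7 tilt [-3.e-04  1.e-04 -1.e+00]
{'t': 6.45, 'qpos': [0.166, 0.5258, 0.1405, 1.8538, -0.1012, 0.7692, -2.3922], 'tcp_pos': [0.5299, -0.195, 0.1147], 'contact_force': [1.0751, 0.7789, 0.3169], 'torque': [0.0021, 0.0374, -0.0183], 'gripper_force': 0.0, 'finger_gap': 0.0507}
```

View pics/c5.png

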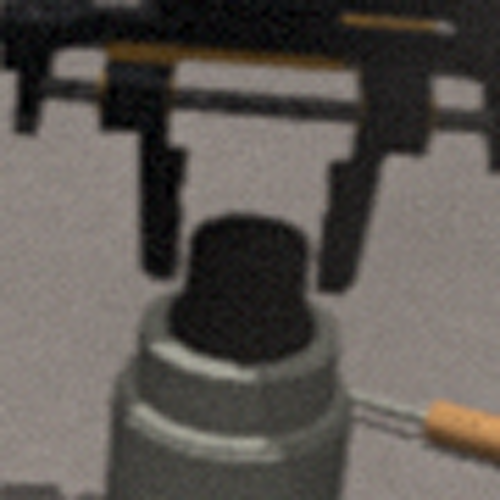

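The tips are now at about z 0.134, well down on the knob. I go 4 mm lower and grip.

>>> jog_arm:
  plan:
    - [[0, 0, 0], [0, 0, 0.1], -0.15]
    - [[0, 0, 0], [0, 0, 0.1], -0.15]
    - [[0, 0, 0], [0, 0, 0.1], -0.15]
    - [[0, 0, 0], [0, 0, 0], 0.3]
    - [[0, 0, 0], [0, 0, 0], 0.3]
    - [[0, 0, 0], [0, 0, 0], 0.3]
    - [[0, 0, 0], [0, 0, 0], 0.3]
  squeeze: 25

```text
t: 7.2
tcp_pos: [0.5299, -0.195, 0.1118]
tcp_rot: [2.609, -1.75, -0.001]
contact_force: [0.4, 0.5, -0.5]
finger_gap: 0.0435
gripper_force: 25.0
```

>>> jog_arm:
  plan:
    - [[0, 0, -6], [0, 0, -0.025], 0.3]
    - [[0, 0, -6], [0, 0, -0.025], 0.3]
    - [[0, 0, -6], [0, 0, -0.025], 0.3]
    - [[0, 0, 0], [0, 0, 0], 0.3]

```text
t: 7.6
tcp_pos: [0.5299, -0.1951, 0.1126]
tcp_rot: [-2.851, 1.32, 0.0]
contact_force: [-0.4, 0.8, -1.2]
finger_gap: 0.0435
gripper_force: 25.0
```

```bash
python3 -c "
from h import *
to([.530,-.195,.112])"
```

```text
tool shift cm [-0.   -0.01  0.06] yaw(x axis) deg -49.7 tilt [-0.e+00  2.e-04 -1.e+00]
{'t': 7.6, 'qpos': [0.2278, 0.5264, 0.0597, 1.8511, -0.0436, 0.7654, -2.1271], 'tcp_pos': [0.5299, -0.1951, 0.1126], 'contact_force': [-0.3783, 0.7506, -1.2355], 'torque': [0.0286, -0.0043, -0.0107], 'gripper_force': 24.9988, 'finger_gap': 0.0435}
```

>>> jog_arm:
  plan:
    - [[0, 0, -8], [0, 0, -0.035], 0.3]
    - [[0, 0, -8], [0, 0, -0.035], 0.3]
    - [[0, 0, -8], [0, 0, -0.035], 0.3]
    - [[0, 0, -8], [0, 0, -0.035], 0.3]
    - [[0, 0, -8], [0, 0, -0.035], 0.3]
    - [[0, 0, -8], [0, 0, -0.035], 0.3]
    - [[0, 0, 0], [0, 0, 0], 0.3]

```text
t: 8.3
tcp_pos: [0.5298, -0.1952, 0.1147]
tcp_rot: [-3.141, 0.05, 0.0]
contact_force: [0.2, -0.2, -1.7]
finger_gap: 0.0432
gripper_force: 25.0
```

>>> jog_arm:
  plan:
    - [[0, 0, -8], [0, 0, -0.035], 0.3]
    - [[0, 0, -8], [0, 0, -0.035], 0.3]
    - [[0, 0, -8], [0, 0, -0.035], 0.3]
    - [[0, 0, -8], [0, 0, -0.035], 0.3]
    - [[0, 0, 0], [0, 0, 0], 0.3]

```text
t: 8.8
tcp_pos: [0.5298, -0.1951, 0.116]
tcp_rot: [-3.034, -0.814, 0.0]
contact_force: [0.4, -0.6, -1.3]
finger_gap: 0.0434
gripper_force: 25.0
```

```bash
python3 -c "
from h import *
to([.530,-.195,.112])"
```

```text
tool shift cm [ 0.02 -0.    0.4 ] yaw(x axis) deg 30.0 tilt [-3.e-04  4.e-04 -1.e+00]
{'t': 8.8, 'qpos': [0.4896, 0.5393, -0.2848, 1.8329, 0.2025, 0.7981, -0.9454], 'tcp_pos': [0.5298, -0.1951, 0.116], 'contact_force': [0.3721, -0.6472, -1.2625], 'torque': [-0.0234, -0.0432, 0.0137], 'gripper_force': 24.9985, 'finger_gap': 0.0434}
```

>>> jog_arm:
  plan:
    - [[0, 0, -8], [0, 0, -0.035], 0.3]
    - [[0, 0, -8], [0, 0, -0.035], 0.3]
    - [[0, 0, -8], [0, 0, -0.035], 0.3]
    - [[0, 0, -8], [0, 0, -0.035], 0.3]
    - [[0, 0, 0], [0, 0, 0], 0.3]

```text
t: 9.3
tcp_pos: [0.5298, -0.1951, 0.1173]
tcp_rot: [-2.693, -1.617, 0.0]
contact_force: [-0.9, 0.6, -2.2]
finger_gap: 0.0436
gripper_force: 25.0
```

>>> jog_arm:
  plan:
    - [[0, 0, -8], [0, 0, -0.035], 0.3]
    - [[0, 0, -8], [0, 0, -0.035], 0.3]
    - [[0, 0, -8], [0, 0, -0.035], 0.3]
    - [[0, 0, 0], [0, 0, 0], 0.3]

```text
t: 9.7
tcp_pos: [0.5298, -0.1951, 0.1184]
tcp_rot: [-2.299, -2.14, 0.0]
contact_force: [0.1, 0.4, -2.1]
finger_gap: 0.0434
gripper_force: 25.0
```

>>> jog_arm:
  plan:
    - [[0, 0, 0], [0, 0, -0.06], 0.3]
    - [[0, 0, 0], [0, 0, 0], 0.3]

```text
t: 9.9
tcp_pos: [0.5301, -0.195, 0.1192]
tcp_rot: [2.298, 2.142, -0.0]
contact_force: [-0.4, 0.2, -2.4]
finger_gap: 0.0433
gripper_force: 25.0
```

>>> jog_arm:
  plan:
    - [[0, 0, 0], [0, 0, -0.05], 0.3]
    - [[0, 0, 0], [0, 0, 0], 0.3]

```text
t: 10.1
tcp_pos: [0.53, -0.1949, 0.1197]
tcp_rot: [-2.294, -2.146, 0.0]
contact_force: [0.2, -0.2, -2.6]
finger_gap: 0.0432
gripper_force: 25.0
```

>>> jog_arm:
  plan:
    - [[0, 0, 0], [0, 0, -0.05], 0.3]
    - [[0, 0, 0], [0, 0, 0], 0.3]

```text
t: 10.3
tcp_pos: [0.53, -0.1949, 0.1199]
tcp_rot: [-2.293, -2.147, -0.0]
contact_force: [1.4, -1.2, -6.3]
finger_gap: 0.0435
gripper_force: 25.0
```

The upper stop shows at z≈0.1198 at 2.68 rad. I keep turning with a light upward bias and watch for the force to drop.

>>> jog_arm:
  plan:
    - [[0, 0, -8], [0, 0, -0.03], 0.3]
    - [[0, 0, -8], [0, 0, -0.03], 0.3]
    - [[0, 0, 0], [0, 0, 0], 0.3]

```text
t: 10.6
tcp_pos: [0.5297, -0.195, 0.1205]
tcp_rot: [-1.97, -2.446, -0.0]
contact_force: [0.8, -0.3, -4.4]
finger_gap: 0.0435
gripper_force: 25.0
```

>>> jog_arm:
  plan:
    - [[0, 0, -6], [0, 0, -0.025], 0.3]
    - [[0, 0, -6], [0, 0, -0.025], 0.3]
    - [[0, 0, 0], [0, 0, 0], 0.3]

```text
t: 10.9
tcp_pos: [0.5297, -0.1951, 0.1211]
tcp_rot: [-1.708, -2.636, 0.0]
contact_force: [0.5, 0.2, -4.6]
finger_gap: 0.0435
gripper_force: 25.0
```

>>> jog_arm:
  plan:
    - [[0, 0, -7], [0, 0, -0.03], 0.3]
    - [[0, 0, -7], [0, 0, -0.03], 0.3]
    - [[0, 0, 0], [0, 0, 0], 0.3]

```text
t: 11.2
tcp_pos: [0.5297, -0.1953, 0.1217]
tcp_rot: [-1.376, -2.824, 0.0]
contact_force: [0.3, -1.3, -4.5]
finger_gap: 0.0436
gripper_force: 25.0
```

>>> jog_arm:
  plan:
    - [[0, 0, -7], [0, 0, -0.03], 0.3]
    - [[0, 0, -7], [0, 0, -0.03], 0.3]
    - [[0, 0, 0], [0, 0, 0], 0.3]

```text
t: 11.5
tcp_pos: [0.5298, -0.1955, 0.1224]
tcp_rot: [-1.023, -2.97, 0.001]
contact_force: [-0.2, -0.9, -4.6]
finger_gap: 0.0434
gripper_force: 25.0
```

>>> jog_arm:
  plan:
    - [[0, 0, -7], [0, 0, -0.03], 0.3]
    - [[0, 0, -7], [0, 0, -0.03], 0.3]
    - [[0, 0, 0], [0, 0, 0], 0.3]

```text
t: 11.8
tcp_pos: [0.5298, -0.1955, 0.123]
tcp_rot: [-0.655, -3.072, 0.001]
contact_force: [-0.3, -1.4, -5.8]
finger_gap: 0.0433
gripper_force: 25.0
```

>>> jog_arm:
  plan:
    - [[0, 0, -7], [0, 0, -0.03], 0.3]
    - [[0, 0, -7], [0, 0, -0.03], 0.3]
    - [[0, 0, 0], [0, 0, 0], 0.3]

```text
t: 12.1
tcp_pos: [0.53, -0.1956, 0.1236]
tcp_rot: [-0.276, -3.129, 0.001]
contact_force: [0.7, -1.2, -4.5]
finger_gap: 0.0432
gripper_force: 25.0
```

```bash
python3 -c "
from h import *
to([.530,-.195,.112])"
```

```text
tool shift cm [0.01 0.06 1.16] yaw(x axis) deg 169.9 tilt [-1.e-04 -3.e-04 -1.e+00]
{'t': 12.1, 'qpos': [0.8952, 0.6767, -0.8608, 1.8046, 0.6214, 0.9551, 1.161], 'tcp_pos': [0.53, -0.1956, 0.1236], 'contact_force': [0.6545, -1.1845, -4.5369], 'torque': [-0.1445, -0.2207, 0.0339], 'gripper_force': 24.9987, 'finger_gap': 0.0432}
```

>>> jog_arm:
  plan:
    - [[0, 0, -7], [0, 0, -0.03], 0.3]
    - [[0, 0, -7], [0, 0, -0.03], 0.3]
    - [[0, 0, 0], [0, 0, 0], 0.3]

```text
t: 12.4
tcp_pos: [0.5301, -0.1954, 0.1242]
tcp_rot: [0.107, -3.14, 0.0]
contact_force: [0.2, -0.2, -4.3]
finger_gap: 0.0432
gripper_force: 25.0
```

>>> jog_arm:
  plan:
    - [[0, 0, -7], [0, 0, -0.03], 0.3]
    - [[0, 0, -7], [0, 0, -0.03], 0.3]
    - [[0, 0, 0], [0, 0, 0], 0.3]

```text
t: 12.7
tcp_pos: [0.5301, -0.1954, 0.1248]
tcp_rot: [-0.488, 3.103, -0.0]
contact_force: [0.6, -0.0, -4.7]
finger_gap: 0.0433
gripper_force: 25.0
```

```bash
python3 -c "
from h import *
to([.530,-.195,.112])"
```

```text
tool shift cm [0.   0.04 1.28] yaw(x axis) deg -162.1 tilt [ 2.e-04 -1.e-04 -1.e+00]
{'t': 12.7, 'qpos': [0.9589, 0.7247, -0.9674, 1.8004, 0.7037, 1.0041, 1.5877], 'tcp_pos': [0.5301, -0.1954, 0.1248], 'contact_force': [0.6219, -0.0269, -4.7137], 'torque': [-0.0622, -0.1958, -0.0107], 'gripper_force': 24.9987, 'finger_gap': 0.0433}
```

>>> jog_arm:
  plan:
    - [[0, 0, -7], [0, 0, -0.03], 0.3]
    - [[0, 0, -7], [0, 0, -0.03], 0.3]
    - [[0, 0, 0], [0, 0, 0], 0.3]

```text
t: 13.0
tcp_pos: [0.5305, -0.1951, 0.1258]
tcp_rot: [-0.863, 3.02, -0.0]
contact_force: [0.3, 0.3, -1.9]
finger_gap: 0.0437
gripper_force: 25.0
```

>>> jog_arm:
  plan:
    - [[0, 0, -7], [0, 0, -0.03], 0.3]
    - [[0, 0, -7], [0, 0, -0.03], 0.3]
    - [[0, 0, 0], [0, 0, 0], 0.3]

```text
t: 13.3
tcp_pos: [0.5303, -0.1951, 0.1262]
tcp_rot: [-1.224, 2.893, 0.0]
contact_force: [0.5, -0.2, -1.6]
finger_gap: 0.0436
gripper_force: 25.0
```

```bash
python3 -c "
from h import *
to([.530,-.195,.112])"
```

```text
tool shift cm [0.02 0.03 1.42] yaw(x axis) deg -134.1 tilt [ 5.e-04  3.e-04 -1.e+00]
{'t': 13.3, 'qpos': [1.0139, 0.7785, -1.0687, 1.7968, 0.7831, 1.0594, 2.0185], 'tcp_pos': [0.5303, -0.1951, 0.1262], 'contact_force': [0.5066, -0.1673, -1.5954], 'torque': [0.1737, -0.1131, -0.0044], 'gripper_force': 24.9987, 'finger_gap': 0.0436}
```

The force dropped to the stopper's weight at 4.9–5.1 rad, so the lugs are in the slots. I lift gently and check.

>>> jog_arm:
  plan:
    - [[0, 0, 0], [0, 0, -0.1], 0.3]
    - [[0, 0, 0], [0, 0, 0], 0.3]

```text
t: 13.5
tcp_pos: [0.5302, -0.195, 0.1274]
tcp_rot: [-1.227, 2.892, -0.001]
contact_force: [0.0, 0.5, -2.5]
finger_gap: 0.0429
gripper_force: 25.0
```

>>> jog_arm:
  plan:
    - [[0, 0, 0], [0, 0, -0.1], 0.3]
    - [[0, 0, 0], [0, 0, -0.1], 0.3]
    - [[0, 0, 0], [0, 0, 0], 0.3]

```text
t: 13.8
tcp_pos: [0.5302, -0.195, 0.1293]
tcp_rot: [-1.233, 2.889, -0.0]
contact_force: [-0.3, -0.4, -0.9]
finger_gap: 0.043
gripper_force: 25.0
```

>>> jog_arm:
  plan:
    - [[0, 0, 0], [0, 0, -0.4], 0.3]
    - [[0, 0, 0], [0, 0, -0.6], 0.3]
    - [[0, 0, 0], [0, 0, -1], 0.3]
    - [[0, 0, 0], [0, 0, -1], 0.3]
    - [[0, 0, 0], [0, 0, -1.2], 0.3]
    - [[0, 0, 0], [0, 0, -1.2], 0.3]
    - [[0, 0, 0], [0, 0, -1.2], 0.3]
    - [[0, 0, 0], [0, 0, -1.2], 0.3]
    - [[0, 0, 0], [0, 0, -1.2], 0.3]
    - [[0, 0, 0], [0, 0, -1], 0.3]
    - [[0, 0, 0], [0, 0, -0.6], 0.3]
    - [[0, 0, 0], [0, 0, 0], 0.3]

```text
t: 15.0
tcp_pos: [0.5304, -0.1951, 0.236]
tcp_rot: [-1.234, 2.888, -0.001]
contact_force: [-0.7, -0.0, -1.5]
finger_gap: 0.0432
gripper_force: 25.0
```

```bash
python3 -c "
from h import *
to([.579,.199,.235])"
```

```text
tool shift cm [-31.83  23.74   0.08] yaw(x axis) deg -133.7 tilt [ 1.1e-03 -5.0e-04 -1.0e+00]
{'t': 15.0, 'qpos': [1.0796, 0.6537, -1.1736, 1.7031, 0.6392, 1.2251, 2.1273], 'tcp_pos': [0.5304, -0.1951, 0.236], 'contact_force': [-0.7187, -0.0015, -1.539], 'torque': [0.0859, -0.1011, 0.0513], 'gripper_force': 24.9998, 'finger_gap': 0.0432}
```

>>> jog_arm:
  plan:
    - [[0, 0, 0], [-1.5, 1.12, 0], 0.3]
    - [[0, 0, 0], [-2.84, 2.12, 0], 0.3]
    - [[0, 0, 0], [-2.84, 2.12, 0], 0.3]
    - [[0, 0, 0], [-2.84, 2.12, 0], 0.3]
    - [[0, 0, 0], [-2.84, 2.12, 0], 0.3]
    - [[0, 0, 0], [-2.84, 2.12, 0], 0.3]
    - [[0, 0, 0], [-2.84, 2.12, 0], 0.3]
    - [[0, 0, 0], [-2.84, 2.12, 0], 0.3]
    - [[0, 0, 0], [-2.84, 2.12, 0], 0.3]
    - [[0, 0, 0], [-2.84, 2.12, 0], 0.3]
    - [[0, 0, 0], [-2.84, 2.12, 0], 0.3]
    - [[0, 0, 0], [-1.9, 1.4, 0], 0.3]

```text
t: 16.2
tcp_pos: [0.5777, 0.2016, 0.2346]
tcp_rot: [1.238, -2.887, -0.002]
contact_force: [-0.2, 0.2, -1.4]
finger_gap: 0.0434
gripper_force: 25.0
```

```bash
python3 -c "
from h import *
to([.579,.199,.120])
im=shot('side','side6');t=shot('top','top6')
cv2.imwrite('pics/c6.png',np.hstack([cv2.resize(im[130:400,130:400],(400,400)),cv2.resize(t[160:310,170:320],(400,400),interpolation=2)])[:,:,::-1])
for z in(.115,.2): print(proj('side',[.579,.199,z]))"
```

```text
tool shift cm [ 0.1  -0.29 11.46] yaw(x axis) deg -133.6 tilt [-1.e-03  9.e-04 -1.e+00]
{'t': 16.2, 'qpos': [0.2997, 0.7043, -1.096, 1.5818, 0.6479, 1.2614, 1.4765], 'tcp_pos': [0.5777, 0.2016, 0.2346], 'contact_force': [-0.2029, 0.2149, -1.3968], 'torque': [0.1295, -0.1427, -0.0074], 'gripper_force': 24.9997, 'finger_gap': 0.0434}
[234.33889893 289.45582564]
[229.44145313 244.2317667 ]
```

View pics/c6.png

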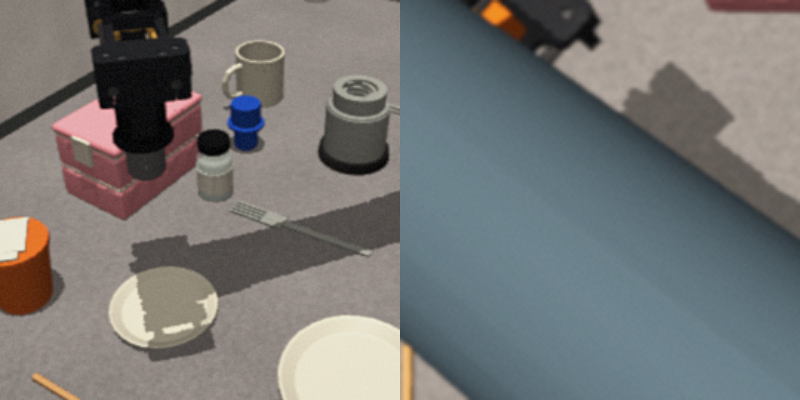

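The stopper hangs upright with its foot at (229,246), matching the projection, and the jar is open. The saucer is clear below, so I descend.

>>> jog_arm:
  plan:
    - [[0, 0, 0], [0, 0, 0.5], 0.3]
    - [[0, 0, 0], [0, 0, 1.5], 0.3]
    - [[0, 0, 0], [0, 0, 2], 0.3]
    - [[0, 0, 0], [0, 0, 2], 0.3]
    - [[0, 0, 0], [0, 0, 2], 0.3]
    - [[0, 0, 0], [0, 0, 2], 0.3]
    - [[0, 0, 0], [0, 0, 2], 0.3]
    - [[0, 0, 0], [0, 0, 1.5], 0.3]
    - [[0, 0, 0], [0, 0, 1], 0.3]
    - [[0, 0, 0], [0, 0, 1], 0.3]
    - [[0, 0, 0], [0, 0, 0.5], 0.3]
    - [[0, 0, 0], [0, 0, 0], 0.3]

```text
t: 17.5
tcp_pos: [0.5783, 0.1987, 0.0747]
tcp_rot: [1.234, -2.888, -0.0]
contact_force: [-0.5, 0.3, -2.3]
finger_gap: 0.0432
gripper_force: 25.0
```

```bash
python3 -c "
from h import *
to([.579,.199,.045])
im=shot('side','side7')
cv2.imwrite('pics/c7.png',cv2.resize(im[230:380,170:320],(500,500),interpolation=2)[:,:,::-1])
print((proj('side',[.579,.199,.005])-[170,230])*3.333)
p=manip.state()['tcp_pos'];print((proj('side',p-[0,0,.035])-[170,230])*3.333)"
```

```text
tool shift cm [-0.07 -0.03  2.97] yaw(x axis) deg -133.7 tilt [-4.e-04 -2.e-04 -1.e+00]
{'t': 17.5, 'qpos': [0.2287, 0.8762, -0.9542, 1.6991, 0.8256, 1.0213, 1.3573], 'tcp_pos': [0.5783, 0.1987, 0.0747], 'contact_force': [-0.5169, 0.2583, -2.2664], 'torque': [0.1246, -0.1292, -0.0064], 'gripper_force': 24.9998, 'finger_gap': 0.0432}
[232.45648529 364.52002004]
[227.84902422 314.53830098]
```

View pics/c7.png

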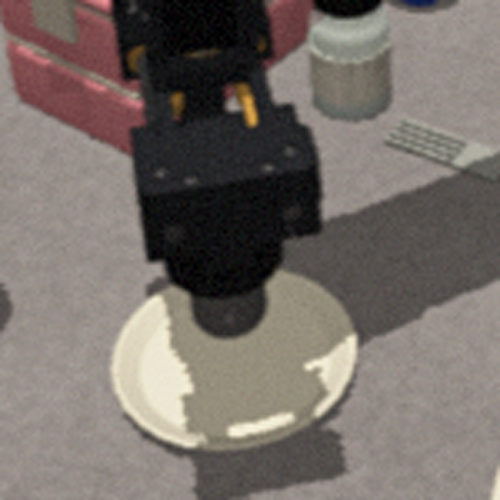

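The foot shows at (230,318) in the crop, as predicted, with the saucer centre at about (233,362). I lower further.

>>> jog_arm:
  plan:
    - [[0, 0, 0], [-0.06, 0, 0.6], 0.3]
    - [[0, 0, 0], [0, 0, 0.8], 0.3]
    - [[0, 0, 0], [0, 0, 0.7], 0.3]
    - [[0, 0, 0], [0, 0, 0.5], 0.3]
    - [[0, 0, 0], [0, 0, 0.3], 0.3]
    - [[0, 0, 0], [0, 0, 0.2], 0.3]
    - [[0, 0, 0], [0, 0, 0], 0.3]

```text
t: 18.25
tcp_pos: [0.5787, 0.1992, 0.0439]
tcp_rot: [1.234, -2.889, -0.0]
contact_force: [0.2, 1.1, -1.8]
finger_gap: 0.0434
gripper_force: 25.0
```

>>> jog_arm:
  plan:
    - [[0, 0, 0], [0, 0, 0.08], 0.3]
    - [[0, 0, 0], [0, 0, 0.08], 0.3]
    - [[0, 0, 0], [0, 0, 0], 0.3]

```text
t: 18.55
tcp_pos: [0.5789, 0.1992, 0.0425]
tcp_rot: [-1.234, 2.889, -0.0]
contact_force: [-0.1, -0.0, -1.3]
finger_gap: 0.0433
gripper_force: 25.0
```

>>> jog_arm:
  plan:
    - [[0, 0, 0], [0, 0, 0.05], 0.3]
    - [[0, 0, 0], [0, 0, 0.05], 0.3]
    - [[0, 0, 0], [0, 0, 0], 0.3]

```text
t: 18.85
tcp_pos: [0.5788, 0.1991, 0.0414]
tcp_rot: [1.234, -2.889, 0.0]
contact_force: [0.9, 0.7, -2.5]
finger_gap: 0.0432
gripper_force: 25.0
```

>>> jog_arm:
  plan:
    - [[0, 0, 0], [0, 0, 0.04], 0.3]
    - [[0, 0, 0], [0, 0, 0.04], 0.3]
    - [[0, 0, 0], [0, 0, 0], 0.3]

```text
t: 19.15
tcp_pos: [0.5788, 0.1991, 0.0406]
tcp_rot: [1.234, -2.889, -0.0]
contact_force: [-0.1, 1.7, -1.7]
finger_gap: 0.0433
gripper_force: 25.0
```

>>> jog_arm:
  plan:
    - [[0, 0, 0], [0, 0, 0.04], 0.3]
    - [[0, 0, 0], [0, 0, 0.04], 0.3]
    - [[0, 0, 0], [0, 0, 0], 0.3]

```text
t: 19.45
tcp_pos: [0.5788, 0.1991, 0.0398]
tcp_rot: [1.234, -2.889, -0.0]
contact_force: [-0.2, -0.2, -1.5]
finger_gap: 0.0437
gripper_force: 25.0
```

>>> jog_arm:
  plan:
    - [[0, 0, 0], [0, 0, 0.03], 0.3]
    - [[0, 0, 0], [0, 0, 0.03], 0.3]
    - [[0, 0, 0], [0, 0, 0], 0.3]

```text
t: 19.75
tcp_pos: [0.579, 0.1994, 0.0398]
tcp_rot: [-1.234, 2.888, -0.0]
contact_force: [-1.6, -0.8, 4.1]
finger_gap: 0.0433
gripper_force: 25.0
```

>>> jog_arm:
  plan:
    - [[0, 0, 0], [0, 0, 0.03], 0.3]
    - [[0, 0, 0], [0, 0, 0.02], 0.3]
    - [[0, 0, 0], [0, 0, 0], 0.3]

```text
t: 20.05
tcp_pos: [0.5792, 0.1995, 0.0398]
tcp_rot: [-1.234, 2.888, -0.0]
contact_force: [-1.3, -1.4, 8.1]
finger_gap: 0.0433
gripper_force: 25.0
```

It touched down. I unload, release gently and rise.

>>> jog_arm:
  plan:
    - [[0, 0, 0], [0, 0, -0.05], 0.3]
    - [[0, 0, 0], [0, 0, 0], 0.3]
    - [[0, 0, 0], [0, 0, 0], -0.1]
    - [[0, 0, 0], [0, 0, 0], -0.3]
    - [[0, 0, 0], [0, 0, 0], -0.5]
    - [[0, 0, 0], [0, 0, 0], -0.7]
    - [[0, 0, 0], [0, 0, 0], -0.7]
  squeeze: 5

```text
t: 20.75
tcp_pos: [0.5788, 0.1991, 0.0392]
tcp_rot: [1.234, -2.889, -0.0]
contact_force: [-0.9, -0.3, -0.3]
finger_gap: 0.0747
gripper_force: 0.0
```

>>> jog_arm:
  plan:
    - [[0, 0, 0], [0, 0, -0.5], -0.7]
    - [[0, 0, 0], [0, 0, -1], -0.7]
    - [[0, 0, 0], [0, 0, -1.5], -0.7]
    - [[0, 0, 0], [0, 0, -2], -0.7]
    - [[0, 0, 0], [0, 0, -3], -0.7]
    - [[0, 0, 0], [0, 0, -3], -0.7]
    - [[0, 0, 0], [0, 0, -3], -0.7]
    - [[0, 0, 0], [0, 0, -3], -0.7]
    - [[0, 0, 0], [0, 0, -2], -0.7]
    - [[0, 0, 0], [0, 0, 0], -0.7]

```text
t: 21.75
tcp_pos: [0.5801, 0.2006, 0.234]
tcp_rot: [-1.232, 2.883, -0.0]
contact_force: [-0.3, 0.3, -0.4]
finger_gap: 0.0747
gripper_force: 0.0
```

```bash
python3 -c "
from h import *
to([.579,.199,.045])
im=shot('side','side8')
cv2.imwrite('pics/c8.png',cv2.resize(im[110:400,100:440],(680,580),interpolation=2)[:,:,::-1])"
```

```text
tool shift cm [ 0.3   0.02 18.9 ] yaw(x axis) deg -133.7 tilt [ 0.0058  0.0024 -1.    ]
{'t': 21.75, 'qpos': [0.3018, 0.7034, -1.0943, 1.5837, 0.6515, 1.2538, 1.4755], 'tcp_pos': [0.5801, 0.2006, 0.234], 'contact_force': [-0.3116, 0.324, -0.4383], 'torque': [0.0887, -0.1036, -0.0063], 'gripper_force': 0.0, 'finger_gap': 0.0747}
```

View pics/c8.png

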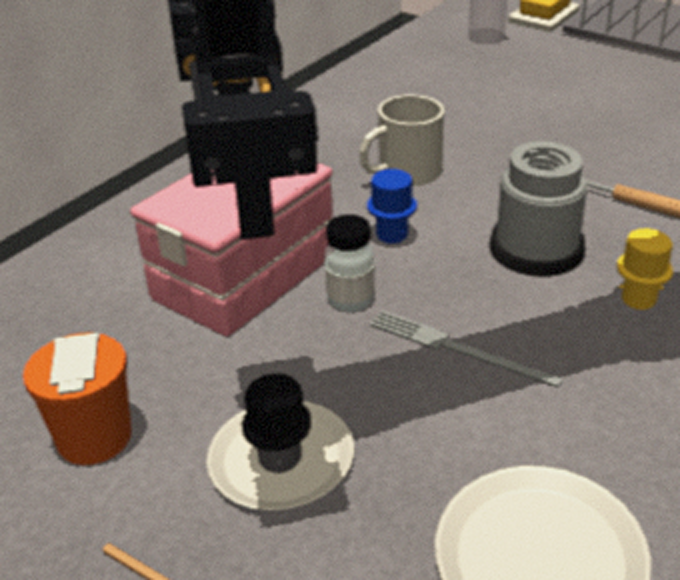

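The stopper stands upright, knob up, in the middle of the small saucer: its foot is at (279,462) and the saucer's centre at about (281,455) in the crop. The arm is clear and everything else is in place.

```bash
python3 -c "
from plant import manip
print(manip.sign_off())"
```

```text
the job is handed in; nothing more can be done
None
```

The jar is open and its stopper stands upright, knob up, in the middle of the small saucer; the job was handed in at about 22 s on the robot's clock, with the arm clear and nothing else on the worktop moved.

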